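# Touch off the gearbox cover at its three painted bosses

## Task

Before the bare aluminium gearbox cover is machined it has to be located: touch its three paint-marked bosses from above with the fingertips (a shut gripper makes a good probe), first red, then yellow, then blue, resting gently on the middle of each for about half a second. The cover is not clamped, so do not shift it, do not press hard, and touch nothing on it but the painted bosses. Finish with the gripper lifted well clear above it.

Things in the scene. Friction and masses are not known exactly. Their poses are not given: they have to be found in the camera images.
- cover: bare aluminium gearbox cover lying loose on the bench, 3 kg: 210 x 170 mm (x, y; 238 x 194 over its ears), 30 mm high, hub top 43 mm, five upright bosses 36 mm across: three painted, two bare (50 mm high at x -75, y -52; 62 mm at x 75, y -52). Origin: centre of underside, z up. Not the dark iron cover of the same shape without paint. Other things within 150 mm of its middle are below 80 mm
- red_boss (a point): centre of the flat top of the red-painted round boss on the aluminium cover; boss 36 mm across, vertical, its top 50 mm above the bench and at x -72, y 55 mm in the cover's frame; z axis points up out of the boss. Rigid metal, it does not give when touched
- yellow_boss (a point): centre of the flat top of the yellow-painted round boss on the aluminium cover; boss 36 mm across, vertical, its top 62 mm above the bench and at x 75, y 50 mm in the cover's frame; z axis points up out of the boss. Rigid metal, it does not give when touched
- blue_boss (a point): centre of the flat top of the blue-painted round boss on the aluminium cover; boss 36 mm across, vertical, its top 74 mm above the bench and at x 0, y -58 mm in the cover's frame; z axis points up out of the boss. Rigid metal, it does not give when touched

How it is judged:
By the outcome, as a careful person would: the job done as asked, in the order asked, and still so for the second after the job is handed in, with the robot touching nothing.
It also fails if it takes over 43 s, if anything falls off the work surface, if the arm or the gripper's body presses on something with over 40 N, if the wrist force passes 120 N, or if a joint passes its speed limit or range.

## Robot

A 6-joint arm with a two-finger parallel gripper is mounted at the origin on the work surface. World frame = base frame: x ahead of the robot, y to its left, z up, the work surface at z = 0. Lengths are in mm, angles in rad, forces in N, time in s.
With the tool pointing down it reaches from about 375 to 750 mm from the base axis. Payload 9 kg.
Tool frame: the origin (TCP) lies midway between the tips of the shut fingers; the grasp point (between the pads) lies 19 mm behind it; z points along the fingers, y is the line along which they close (so a half turn about z gives the same grasp; the last joint's range is limited). The gripper opens to 85 mm and grips with 20 to 120 N. Pads are 22 mm wide; open, the fingers measure 114 mm over their backs; the gripper's body (76 mm by 85 mm) begins 54 mm behind the grasp point. The pads swing forward as they close: fully open they stand 13 mm farther back than shut.
Start: joints at [1.073, 0.104, 0.097, 1.564, 0, 1.353], TCP at [165.702, 576.697, 231.331] pointing down, gripper open.
Joint ranges: [-2.99, 2.99], [-0.84, 1.86], [-1.1, 1.16], [-1.84, 2.11], [-1.51, 1.56], [-3.14, 3.14]. Speed limits (rad/s): [2.22, 2.22, 2.57, 3.14, 3.14, 3.14].

## Interface

Orientations are given as [roll, pitch, yaw] about the fixed x, y, z axes, in that order (R = Rz(yaw) Ry(pitch) Rx(roll)).
In Python, from station import sensors, capture, robot gives the robot as it stands.
- The arm moves only by the tool drive_tool, never from a script. Its argument "plan" is a list of rows, each a list of 7 numbers: the shift along the tool's x, y, z in cm, then the turn, a rotation vector about the tool's x, y, z in rad, then the opening, from 0 (shut) to 1 (fully open). A call has 1 to 10 rows; each row shifts and turns the commanded pose from where the row before left it, along the tool's axes as they then stand; what a row does not reach is not made up. A row lasts 1/10 s, in which the tool goes at most 50 mm and 8.59 degrees, less where a joint would pass 70% of its speed; a pose out of reach is approached as far as the arm can. A call is refused whole if a number of a shift passes 5 or a number of a turn 0.15, either way. A call with a gripper value outside its range is refused whole. The fingers move at their own pace and stop on an object; "grip_force" is the grip in N (left out, the last holds). Time passes only in rows, so rows that do not move let the fingers close. It gives the time, the measured TCP pose, the force, the opening and the grip force at its end, in the units of the state.
- sensors.state(): the state, without advancing time (a new reading comes with each control period).
- capture(name): name is "side" or "top"; returns a dict with "pixels" (400x640x3 uint8, red, green, blue), "mtx" (3x3 intrinsics, pixels), "D" ([k1, k2, p1, p2, k3] as OpenCV has them; the pictures are not rectified), "world_to_cam" (4x4, takes a point from world to camera coordinates). Camera axes: x right, y up, looking along -z (the intrinsics and any distortion apply to the point x, -y, -z); pixel columns grow to the right and rows downward; lengths in mm; the calibration is good to about 2 mm. A picture is of the moment at which its call begins. There is no depth.
- robot.job_done(): hands the job in; it is judged then, once.
The state is a dict: "time_s": time; "q": joint angles; "dq": joint speeds; "tau": joint torques, N m; "eef_pos": TCP position; "ee_rot": TCP orientation; "wrist_force": force on the tool from outside, world axes, zero at the start; "torque": the same for the moment, N m; "finger_gap": opening from 0.0 (shut) to 1.0 (fully open); "gripper_force": force on a finger pad.
Only numpy, scipy, OpenCV 4.12 (cv2) and the standard library are available. Lean on these libraries where they do the work, as an engineer would, in place of code of your own. Each camera call takes 0.05 s, during which the arm holds its last target. There are 200 camera calls.

## Working session

There is one attempt and no reset: what is moved stays moved. The work goes in short steps, Python scripts to look and compute and a tool call to move; the robot and the scene stay as the last step left them, time stands still between calls to the robot, and variables do not carry over. Pictures are saved under pics/ and viewed, at most 10 in all, crops included, and the job is handed in when it is done.

Besides the shell and the picture viewer there is one more tool, called after "Request:" as name(argument=value, ...), one argument or row to a line, values as JSON. drive_tool: Moves the arm, as the interface text tells. Its arguments: {"type":"object","properties":{"plan":{"type":"array","items":{"type":"array","items":{"type":"number"}}},"grip_force":{"type":"number"}},"required":["plan"]}

```bash
mkdir -p pics; python3 - <<'E'
from station import sensors, capture, robot
import cv2,pickle
for n in("top","side"):
    c=capture(n); cv2.imwrite(f"pics/{n}0.png",c["pixels"][:,:,::-1]); pickle.dump(c,open(n+".pkl","wb"))
    print(c["mtx"],c["D"],c["world_to_cam"])
print(sensors.state())
E
```

```text
[[375.67526586   0.         323.84260076]
 [  0.         375.67526586 197.97573828]
 [  0.           0.           1.        ]] [-0.04943718  0.          0.          0.          0.        ] [[-1.64624749e-02 -9.99858243e-01 -3.53274057e-03  1.42429033e+00]
 [ 9.90750647e-01 -1.67882801e-02  1.34652550e-01 -5.72099045e+02]
 [-1.34692771e-01 -1.28335078e-03  9.90886578e-01 -6.71885569e+02]
 [ 0.00000000e+00  0.00000000e+00  0.00000000e+00  1.00000000e+00]]
[[411.35540501   0.         318.28612121]
 [  0.         411.35540501 201.38264414]
 [  0.           0.           1.        ]] [-0.04736192  0.          0.          0.          0.        ] [[-8.04294118e-01 -5.94033916e-01  1.53191918e-02  4.32756966e+02]
 [ 4.07661938e-01 -5.32831685e-01  7.41553868e-01 -2.64096471e+02]
 [-4.32345598e-01  6.02672466e-01  6.70718408e-01 -5.65141269e+02]
 [ 0.00000000e+00  0.00000000e+00  0.00000000e+00  1.00000000e+00]]
{'time_s': 0.1, 'q': array([ 1.07330052e+00,  1.04638117e-01,  9.65691793e-02,  1.56395357e+00,
       -3.87644734e-06,  1.35310157e+00]), 'dq': array([-1.03345288e-04, -4.32671619e-04,  3.87953199e-05, -7.41739438e-04,
        1.92027211e-03,  1.28630929e-03]), 'tau': array([ 5.93196412e-03, -5.58206463e+01,  5.04719245e+01,  1.29305472e-02,
       -2.52752743e-04,  8.90146453e-06]), 'eef_pos': array([165.53465989, 576.38772131, 230.61315892]), 'ee_rot': array([-3.14039458e+00, -2.61043776e-04,  2.86179145e+00]), 'wrist_force': array([ 0.36766734, -0.51400798, -0.529364  ]), 'torque': array([ 0.00071357, -0.03380069, -0.01715   ]), 'gripper_force': 0.0, 'finger_gap': 1.0038633375336614}
```

View pics/top0.png

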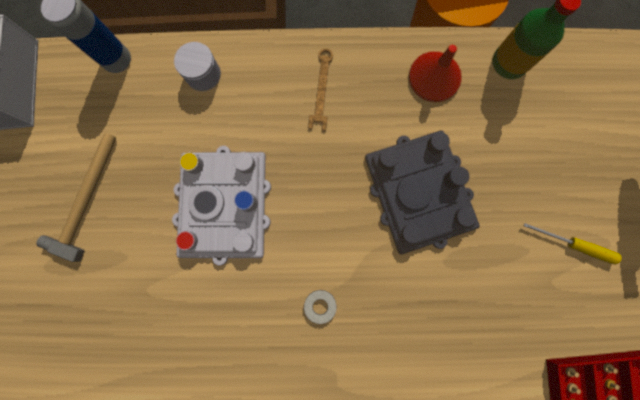

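View pics/side0.png

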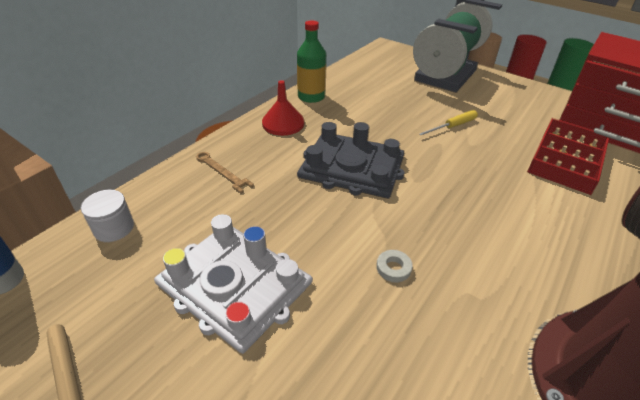

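The top view shows the aluminium cover at about (221,205), with red at (186,241), yellow at (190,162) and blue at (244,200). In the side view they are at (238,313), (175,258) and (254,234). The dark cover is separate.

```bash
cat > loc.py <<'E'
import cv2,numpy as np
from scipy.optimize import least_squares
M={'r':(-72,55,50),'y':(75,50,62),'b':(0,-58,74)}
def ray(c,uv):
    p=cv2.undistortPoints(np.array([[uv]],float),c["mtx"],c["D"])[0,0]
    W=c["world_to_cam"];R=W[:3,:3];o=-R.T@W[:3,3]
    return o,R.T@np.array([p[0],-p[1],-1])
def atz(c,uv,z):
    o,d=ray(c,uv);return (o+d*(z-o[2])/d[2])[:2]
def blob(c,k,seed,r=22):
    h=cv2.cvtColor(c["pixels"],cv2.COLOR_RGB2HSV)
    H=h[:,:,0].astype(int);S=h[:,:,1]
    m={'r':(H<8)|(H>172),'y':abs(H-28)<7,'b':abs(H-112)<14}[k]&(S>140)
    w=np.zeros_like(m);u,v=seed;w[v-r:v+r,u-r:u+r]=1
    n,l,s,ce=cv2.connectedComponentsWithStats((m&w).astype(np.uint8))
    i=1+np.argmax(s[1:,4]);return ce[i],s[i]
E
python3 - <<'E'
from loc import *
import pickle
seeds={'top':{'r':(186,241),'y':(190,162),'b':(244,200)},'side':{'r':(238,313),'y':(175,258),'b':(254,234)}}
for n in seeds:
    c=pickle.load(open(n+".pkl","rb"));P=[]
    for k,s in seeds[n].items():
        ce,st=blob(c,k,s);P.append(atz(c,ce,M[k][2]));print(n,k,ce,st,P[-1])
    P=np.array(P);m=np.array([M[k][:2] for k in 'ryb'])
    a=m-m.mean(0);b=P-P.mean(0)
    th=np.arctan2((a[:,0]*b[:,1]-a[:,1]*b[:,0]).sum(),(a*b).sum())
    R=np.array([[np.cos(th),-np.sin(th)],[np.sin(th),np.cos(th)]])
    t=P.mean(0)-R@m.mean(0);F=m@R.T+t
    print(th,t,"fit",F,"res",P-F)
E
```

```text
top r [184.37556561 240.24434389] [176 232  17  17 221] [496.00309733 251.02764961]
top y [188.14847162 160.91266376] [180 153  18  17 229] [643.08965979 244.33169429]
top b [243.2        199.59473684] [236 192  16  16 190] [566.76259838 137.09631825]
-0.011535995798558511 [567.43779178 195.16446557] fit [[496.07704827 250.9913792 ]
 [643.00958836 244.29595813]
 [566.76871886 137.16832482]] res [[-0.07395094  0.03627041]
 [ 0.08007143  0.03573616]
 [-0.00612048 -0.07200657]]
side r [237.18       311.41333333] [227 303  21  18 300] [497.56669392 254.16615155]
side y [177.3030303  252.48484848] [173 250  10   7  33] [645.26399274 238.85465866]
side b [253.62569832 233.46368715] [245 228  18  12 179] [567.77480996 140.84039572]
-0.04913428193960005 [568.43357833 195.68842375] fit [[499.22176954 254.15829226]
 [645.7987906  241.94449286]
 [565.58493649 137.75842081]] res [[-1.65507562  0.00785929]
 [-0.53479786 -3.0898342 ]
 [ 2.18987348  3.08197491]]
```

Top-view fit residuals are about 0.1 mm, so I'll set out on those: red (496,251), yellow (643,244), blue (567,137). First I'll square the tool and shut the gripper.

Request:
drive_tool(
  plan=[
    [0, 0, 0, 0, 0, -0.07, 0],
    [0, 0, 0, 0, 0, -0.07, 0],
    [0, 0, 0, 0, 0, -0.07, 0],
    [0, 0, 0, 0, 0, -0.07, 0],
    [0, 0, 0, 0, 0, 0, 0],
    [0, 0, 0, 0, 0, 0, 0],
  ],
)

```text
time_s: 0.7
eef_pos: [165.7, 576.6, 231.0]
ee_rot: [-3.141, -0.0, 3.14]
wrist_force: [0.3, -0.1, -1.2]
finger_gap: 0.006
gripper_force: 0.0
```

Request:
drive_tool(
  plan=[
    [-1, -1, 0, 0, 0, 0, 0],
    [-2, -2, 0, 0, 0, 0, 0],
    [-3, -3, 0, 0, 0, 0, 0],
    [-3, -3, 0, 0, 0, 0, 0],
    [-3, -3, 0, 0, 0, 0, 0],
    [-3, -3, 0, 0, 0, 0, 0],
    [-3, -3, 0, 0, 0, 0, 0],
    [-3, -3, 0, 0, 0, 0, 0],
    [-3, -3, 0, 0, 0, 0, 0],
    [-3, -3, 0, 0, 0, 0, 0],
  ],
)

```text
time_s: 1.7
eef_pos: [436.9, 304.6, 231.4]
ee_rot: [3.142, 0.0, 3.14]
wrist_force: [-0.6, 0.5, 0.0]
finger_gap: 0.0
gripper_force: 0.0
```

Request:
drive_tool(
  plan=[
    [-3, -3, 0, 0, 0, 0, 0],
    [-2, -1.5, 0, 0, 0, 0, 0],
    [-1, -1.05, 2, 0, 0, 0, 0],
    [0, 0, 4, 0, 0, 0, 0],
    [0, 0, 4, 0, 0, 0, 0],
    [0, 0, 3, 0, 0, 0, 0],
    [0, 0, 1.5, 0, 0, 0, 0],
    [0, 0, 0, 0, 0, 0, 0],
    [0, 0, 0, 0, 0, 0, 0],
  ],
)

```text
time_s: 2.6
eef_pos: [496.5, 251.2, 87.8]
ee_rot: [3.141, 0.002, 3.141]
wrist_force: [0.6, -0.2, -0.2]
finger_gap: 0.005
gripper_force: 0.0
```

```bash
python3 - <<'E'
from station import sensors, capture
import cv2,numpy as np
s=sensors.state();print(s['time_s'],s['eef_pos'],s['ee_rot'],s['wrist_force'])
a=capture("top")["pixels"][130:280,130:310];b=capture("side")["pixels"][160:360,100:340]
a=cv2.resize(a,(480,400));b=cv2.resize(b,(320,267));b=np.vstack([b,np.zeros((133,320,3),np.uint8)])
cv2.imwrite("pics/red1.png",np.hstack([a,b])[:,:,::-1])
E
```

```text
2.6 [496.47942222 251.18680402  87.76799589] [3.14120345e+00 1.51004488e-03 3.14128326e+00] [ 0.63919747 -0.22966626 -0.15466233]
```

View pics/red1.png

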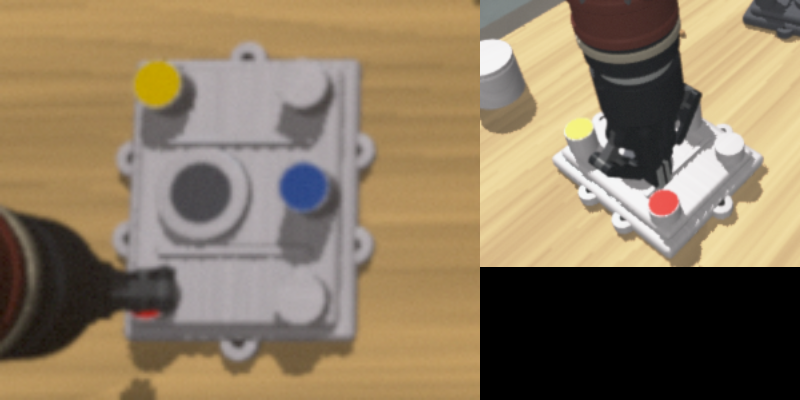

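The shut fingers hang over the red boss: at crop (150,290) in the top view, and about 38 mm above red (664,203) in the side view. I'll descend to just above it and then creep down.

Request:
drive_tool(
  plan=[
    [0, 0, 1, 0, 0, 0, 0],
    [0, 0, 1, 0, 0, 0, 0],
    [0, 0, 0.7, 0, 0, 0, 0],
    [0, 0, 0.3, 0, 0, 0, 0],
    [0, 0, 0.2, 0, 0, 0, 0],
    [0, 0, 0, 0, 0, 0, 0],
    [0, 0, 0, 0, 0, 0, 0],
  ],
)

```text
time_s: 3.4
eef_pos: [496.0, 251.3, 54.6]
ee_rot: [3.141, 0.0, -3.141]
wrist_force: [-0.0, -0.1, -0.2]
finger_gap: -0.002
gripper_force: 0.0
```

Request:
drive_tool(
  plan=[
    [0, 0, 0.05, 0, 0, 0, 0],
    [0, 0, 0.05, 0, 0, 0, 0],
    [0, 0, 0, 0, 0, 0, 0],
  ],
)

```text
time_s: 3.7
eef_pos: [495.8, 251.3, 53.4]
ee_rot: [3.141, 0.0, -3.141]
wrist_force: [-0.1, 0.2, 0.7]
finger_gap: 0.0
gripper_force: 0.0
```

Request:
drive_tool(
  plan=[
    [0, 0, 0.06, 0, 0, 0, 0],
    [0, 0, 0.06, 0, 0, 0, 0],
    [0, 0, 0.06, 0, 0, 0, 0],
    [0, 0, 0.05, 0, 0, 0, 0],
    [0, 0, 0, 0, 0, 0, 0],
  ],
)

```text
time_s: 4.2
eef_pos: [495.7, 251.3, 50.9]
ee_rot: [3.142, -0.0, -3.141]
wrist_force: [0.4, -0.4, -0.4]
finger_gap: 0.001
gripper_force: 0.0
```

Request:
drive_tool(
  plan=[
    [0, 0, 0.03, 0, 0, 0, 0],
    [0, 0, 0.02, 0, 0, 0, 0],
    [0, 0, 0, 0, 0, 0, 0],
  ],
)

```text
time_s: 4.5
eef_pos: [495.8, 251.3, 50.5]
ee_rot: [3.141, 0.0, -3.141]
wrist_force: [-0.3, 0.9, 0.4]
finger_gap: 0.002
gripper_force: 0.0
```

Request:
drive_tool(
  plan=[
    [0, 0, 0.03, 0, 0, 0, 0],
    [0, 0, 0.02, 0, 0, 0, 0],
    [0, 0, 0, 0, 0, 0, 0],
  ],
)

```text
time_s: 4.8
eef_pos: [495.8, 251.3, 50.1]
ee_rot: [3.141, 0.0, -3.141]
wrist_force: [0.4, 0.3, 1.4]
finger_gap: 0.001
gripper_force: 0.5
```

Request:
drive_tool(
  plan=[
    [0, 0, 0.03, 0, 0, 0, 0],
    [0, 0, 0, 0, 0, 0, 0],
  ],
)

```text
time_s: 5.0
eef_pos: [495.8, 251.3, 50.1]
ee_rot: [3.141, 0.0, -3.141]
wrist_force: [-2.1, -0.9, 5.4]
finger_gap: -0.002
gripper_force: 2.5
```

Contact at 5.4 N with z = 50.1 mm, which matches the boss height. Holding here.

Request:
drive_tool(
  plan=[
    [0, 0, 0, 0, 0, 0, 0],
    [0, 0, 0, 0, 0, 0, 0],
    [0, 0, 0, 0, 0, 0, 0],
    [0, 0, 0, 0, 0, 0, 0],
    [0, 0, 0, 0, 0, 0, 0],
    [0, 0, 0, 0, 0, 0, 0],
    [0, 0, 0, 0, 0, 0, 0],
  ],
)

```text
time_s: 5.7
eef_pos: [495.8, 251.3, 50.0]
ee_rot: [3.142, 0.0, -3.141]
wrist_force: [-3.2, -0.8, 4.7]
finger_gap: -0.001
gripper_force: 2.7
```

Request:
drive_tool(
  plan=[
    [0, 0, -0.5, 0, 0, 0, 0],
    [0, 0, -2, 0, 0, 0, 0],
    [0, 0, -2.5, 0, 0, 0, 0],
    [-1, 0, -1, 0, 0, 0, 0],
    [-3, -0.2, 0, 0, 0, 0, 0],
    [-4, -0.2, 0, 0, 0, 0, 0],
    [-4, -0.2, 0, 0, 0, 0, 0],
    [-2, -0.1, 0, 0, 0, 0, 0],
    [-0.7, 0, 0, 0, 0, 0, 0],
    [0, 0, 0, 0, 0, 0, 0],
  ],
)

```text
time_s: 6.7
eef_pos: [642.9, 244.1, 109.3]
ee_rot: [3.142, -0.001, 3.141]
wrist_force: [0.4, -0.5, 0.1]
finger_gap: -0.0
gripper_force: 0.0
```

```bash
cat > chk.py <<'E'
from station import sensors, capture
from loc import *
seeds={'r':(184,240),'y':(188,161),'b':(243,200)}
s=sensors.state();print(s['time_s'],s['eef_pos'],s['wrist_force'])
c=capture("top")
for k in seeds:
    try: ce,st=blob(c,k,seeds[k]);print(k,ce,st[4],atz(c,ce,M[k][2]))
    except Exception as e: print(k,'hidden')
E
python3 chk.py
```

```text
6.7 [642.94169913 244.13975944 109.27305885] [ 0.44233472 -0.48926077  0.0768201 ]
r [184.44239631 240.24423963] 217 [496.00174063 250.90218973]
y [188.57407407 161.11574074] 216 [642.68370136 243.51043302]
b [243.21761658 199.59585492] 193 [566.76002957 137.06439779]
```

The cover has not shifted. Going down onto yellow.

Request:
drive_tool(
  plan=[
    [0, 0, 1, 0, 0, 0, 0],
    [0, 0, 1.5, 0, 0, 0, 0],
    [0, 0, 1.2, 0, 0, 0, 0],
    [0, 0, 0.5, 0, 0, 0, 0],
    [0, 0, 0.2, 0, 0, 0, 0],
    [0, 0, 0, 0, 0, 0, 0],
    [0, 0, 0, 0, 0, 0, 0],
  ],
)

```text
time_s: 7.45
eef_pos: [643.1, 244.4, 66.3]
ee_rot: [3.141, 0.001, -3.141]
wrist_force: [0.6, 0.7, -0.0]
finger_gap: 0.001
gripper_force: 0.0
```

Request:
drive_tool(
  plan=[
    [0, 0, 0.05, 0, 0, 0, 0],
    [0, 0, 0.05, 0, 0, 0, 0],
    [0, 0, 0, 0, 0, 0, 0],
    [0, 0, 0, 0, 0, 0, 0],
  ],
)

```text
time_s: 7.85
eef_pos: [642.8, 244.3, 64.8]
ee_rot: [3.141, 0.0, -3.141]
wrist_force: [-0.4, -0.4, -0.2]
finger_gap: -0.001
gripper_force: 0.0
```

Request:
drive_tool(
  plan=[
    [0, 0, 0.06, 0, 0, 0, 0],
    [0, 0, 0.06, 0, 0, 0, 0],
    [0, 0, 0.06, 0, 0, 0, 0],
    [0, 0, 0.04, 0, 0, 0, 0],
    [0, 0, 0, 0, 0, 0, 0],
    [0, 0, 0, 0, 0, 0, 0],
  ],
)

```text
time_s: 8.45
eef_pos: [642.7, 244.3, 62.5]
ee_rot: [3.142, -0.0, -3.141]
wrist_force: [-0.2, 0.6, -0.6]
finger_gap: -0.003
gripper_force: 0.0
```

Request:
drive_tool(
  plan=[
    [0, 0, 0.03, 0, 0, 0, 0],
    [0, 0, 0, 0, 0, 0, 0],
    [0, 0, 0, 0, 0, 0, 0],
  ],
)

```text
time_s: 8.75
eef_pos: [642.8, 244.3, 62.2]
ee_rot: [3.142, 0.0, -3.141]
wrist_force: [0.4, 0.1, -0.4]
finger_gap: -0.001
gripper_force: 0.0
```

Request:
drive_tool(
  plan=[
    [0, 0, 0.03, 0, 0, 0, 0],
    [0, 0, 0, 0, 0, 0, 0],
    [0, 0, 0, 0, 0, 0, 0],
  ],
)

```text
time_s: 9.05
eef_pos: [642.8, 244.3, 62.1]
ee_rot: [3.141, 0.0, -3.141]
wrist_force: [0.0, 0.6, 2.6]
finger_gap: 0.003
gripper_force: 1.2
```

Request:
drive_tool(
  plan=[
    [0, 0, 0.02, 0, 0, 0, 0],
    [0, 0, 0, 0, 0, 0, 0],
    [0, 0, 0, 0, 0, 0, 0],
    [0, 0, 0, 0, 0, 0, 0],
    [0, 0, 0, 0, 0, 0, 0],
    [0, 0, 0, 0, 0, 0, 0],
    [0, 0, 0, 0, 0, 0, 0],
    [0, 0, 0, 0, 0, 0, 0],
  ],
)

```text
time_s: 9.85
eef_pos: [642.8, 244.3, 62.1]
ee_rot: [3.141, 0.0, -3.141]
wrist_force: [-2.2, -0.1, 5.6]
finger_gap: -0.0
gripper_force: 2.6
```

Request:
drive_tool(
  plan=[
    [0, 0, -0.5, 0, 0, 0, 0],
    [0, 0, -2, 0, 0, 0, 0],
    [0, 0, -2, 0, 0, 0, 0],
    [0.6, -0.7, -0.5, 0, 0, 0, 0],
    [2, -3, 0, 0, 0, 0, 0],
    [2, -3, 0, 0, 0, 0, 0],
    [2, -3, 0, 0, 0, 0, 0],
    [1, -1, 0, 0, 0, 0, 0],
    [0, 0, 0, 0, 0, 0, 0],
    [0, 0, 0, 0, 0, 0, 0],
  ],
)

```text
time_s: 10.85
eef_pos: [566.7, 137.2, 111.4]
ee_rot: [3.141, 0.0, 3.141]
wrist_force: [-0.7, 0.5, 0.2]
finger_gap: -0.0
gripper_force: 0.0
```

```bash
python3 chk.py
```

```text
10.85 [566.7379253  137.20825639 111.41606012] [-0.7408751   0.48973413  0.20530438]
r [184.32882883 240.26126126] 222 [495.97302726 251.11446961]
y hidden
b [244.4137931  204.17241379] 58 [558.42135825 134.80043149]
```

Yellow and part of blue are hidden by the arm, as expected, and red has not moved. Going down onto blue (74 mm).

Request:
drive_tool(
  plan=[
    [0, 0, 1, 0, 0, 0, 0],
    [0, 0, 1.2, 0, 0, 0, 0],
    [0, 0, 0.8, 0, 0, 0, 0],
    [0, 0, 0.3, 0, 0, 0, 0],
    [0, 0, 0.1, 0, 0, 0, 0],
    [0, 0, 0.05, 0, 0, 0, 0],
    [0, 0, 0, 0, 0, 0, 0],
    [0, 0, 0, 0, 0, 0, 0],
  ],
)

```text
time_s: 11.7
eef_pos: [567.1, 137.3, 77.7]
ee_rot: [3.142, 0.001, -3.141]
wrist_force: [0.3, 0.6, -0.3]
finger_gap: 0.001
gripper_force: 0.0
```

Request:
drive_tool(
  plan=[
    [0, 0, 0.06, 0, 0, 0, 0],
    [0, 0, 0.06, 0, 0, 0, 0],
    [0, 0, 0.06, 0, 0, 0, 0],
    [0, 0, 0.06, 0, 0, 0, 0],
    [0, 0, 0.06, 0, 0, 0, 0],
    [0, 0, 0, 0, 0, 0, 0],
    [0, 0, 0, 0, 0, 0, 0],
  ],
)

```text
time_s: 12.4
eef_pos: [566.8, 137.3, 74.2]
ee_rot: [3.142, 0.0, -3.141]
wrist_force: [0.2, -0.5, 0.5]
finger_gap: 0.004
gripper_force: 0.0
```

Request:
drive_tool(
  plan=[
    [0, 0, 0.02, 0, 0, 0, 0],
    [0, 0, 0, 0, 0, 0, 0],
    [0, 0, 0, 0, 0, 0, 0],
  ],
)

```text
time_s: 12.7
eef_pos: [566.8, 137.3, 74.1]
ee_rot: [3.142, 0.0, -3.141]
wrist_force: [0.2, 0.0, 1.9]
finger_gap: -0.001
gripper_force: 0.7
```

Request:
drive_tool(
  plan=[
    [0, 0, 0.03, 0, 0, 0, 0],
    [0, 0, 0, 0, 0, 0, 0],
    [0, 0, 0, 0, 0, 0, 0],
    [0, 0, 0, 0, 0, 0, 0],
    [0, 0, 0, 0, 0, 0, 0],
    [0, 0, 0, 0, 0, 0, 0],
    [0, 0, 0, 0, 0, 0, 0],
    [0, 0, 0, 0, 0, 0, 0],
  ],
)

```text
time_s: 13.5
eef_pos: [566.8, 137.3, 74.1]
ee_rot: [3.142, 0.0, -3.141]
wrist_force: [-3.2, -0.2, 6.5]
finger_gap: -0.002
gripper_force: 2.7
```

Request:
drive_tool(
  plan=[
    [0, 0, -0.5, 0, 0, 0, 0],
    [0, 0, -2, 0, 0, 0, 0],
    [0, 0, -4, 0, 0, 0, 0],
    [0, 0, -4, 0, 0, 0, 0],
    [0, 0, -4, 0, 0, 0, 0],
    [0, 0, -2, 0, 0, 0, 0],
    [0, 0, -0.5, 0, 0, 0, 0],
    [0, 0, 0, 0, 0, 0, 0],
    [0, 0, 0, 0, 0, 0, 0],
    [0, 0, 0, 0, 0, 0, 0],
  ],
)

```text
time_s: 14.5
eef_pos: [566.0, 137.3, 241.8]
ee_rot: [3.142, -0.003, -3.141]
wrist_force: [-0.5, 0.1, -0.3]
finger_gap: 0.001
gripper_force: 0.0
```

```bash
python3 chk.py; python3 -c "
from station import robot
print(robot.job_done())"
```

```text
14.5 [566.04761904 137.25034278 241.78548321] [-0.53384918  0.12488319 -0.27036452]
r [184.33783784 240.25225225] 222 [495.9894084  251.09804788]
y hidden
b [243.27179487 199.62564103] 195 [566.70425107 136.9656361 ]
the job is handed in; nothing more can be done
None
```

The red, yellow and blue bosses were touched in that order at about 5–7 N, each for at least half a second; red and blue show no shift of the cover (yellow hidden from the camera at the end), the gripper finished about 168 mm above blue, and the job was handed in at 14.5 s.

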